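Raise the price card on its telescopic mast and hold it up

TASK

Press the red release button of the telescopic price-card mast all the way down, then take the mast's yellow grip and pull it straight up, past the first stop, all the way to the second stop, so that the customer can see the card. The mast's springs draw it back in, so finish while still holding the yellow grip with the mast fully extended. Leave the stamp, the ink pad and the glue stick standing where they are.

Things in the scene. Friction and masses are not known exactly. Their poses are not given: they have to be found in the camera images.
- mast: telescopic price-card mast, fixed to the worktop. Origin: on the mast's axis, underside of its foot; z up; -x is the button side (roughly to the robot), +x the card side. Dark foot plate: x -88 to +78 mm, y +-60 mm, 16 mm high. Outer tube 34 mm across, up to z = 87 mm. Black button pillar 43 x 30 mm (x, y) centred at x = -55 mm, flat top at z = 106 mm
- button_top (a point): middle of the top of the red round release button (22 mm across), at x = -55 mm, y = 0 of the mast, z = 116 mm when up. Push it straight down, 7 mm to its stop (then 3 mm proud of the pillar), against about 3 N of friction; it stays where it is left. It draws back the steel bolt that locks the mast; the bolt is clear after 5 mm
- mast_button (a joint): travel of the release button: 0 up (mast locked), 0.007 m fully down (mast free)
- grip_centre (a point): centre of the yellow pull grip on the mast's axis, at z = 131 mm of the mast when in, 251 mm when fully out; it moves only straight up and down. Upright block, 34 mm in the mast's x, 26 mm in its y, 34 mm high, black ribs on its two y faces: take it from above, fingers closing along the mast's y, clear of button and card. Thin neck below; lock parts up to z = 105 mm beneath
- pull_grip: the yellow pull grip itself. The origin of this body is not in the grip but 131 mm below its centre, on the mast's axis
- card_centre (a point): centre of the white price card with a blue band, 116 mm wide in the mast's y, 74 mm high, 7 mm thick, at x = +56 mm of the mast, z 72 to 147 mm with the mast in; it rises with the grip, joined to it by a thin bar under the grip at z = 106 mm. It is not for handling
- mast_inner (a joint): how far the inner rod is drawn out of the middle tube: 0 in, 0.060 m at its stop. It comes first, against a spring of about 4 to 5 N; its end is the first stop
- mast_mid (a joint): how far the middle tube is drawn out of the outer tube: 0 in, 0.060 m at its stop, which is the second stop. It follows when the inner rod is out, and needs a pull of about 10 N, springs and weight together. Let go, both parts slide back in
- stamp: bystander: rubber stamp with red handle, 24 x 44 x 70 mm, standing loose beside the mast; origin at the centre of its underside, z up
- ink_pad: bystander: blue ink pad, 64 x 92 x 16 mm, lying loose; origin at the centre of its underside, z up
- glue_stick: bystander: white glue stick with red cap, 25 mm across, 96 mm high, standing loose beside the mast; origin at the centre of its underside, z up

How it is judged:
By the outcome, as a careful person would: the job done as asked, in the order asked, and still so for the second after the job is handed in, while the arm keeps its last pose, push and grip.
It also fails if it takes over 42 s, if anything falls off the work surface, if the arm or the gripper's body presses on something with over 40 N, if the wrist force passes 120 N, or if a joint passes its speed limit or range.

ROBOT

A 7-joint arm with a two-finger parallel gripper is mounted at the origin on a cart in front of the work surface, level with it; the furniture and walls round the work are solid. World frame = base frame: x ahead of the robot, y to its left, z up, the work surface at z = 0. Lengths are in m, angles in rad, forces in N, time in s.
With the tool pointing down it reaches from about 0.4 to 0.85 m from the base axis. Payload 10.4 kg.
Tool frame: the origin (TCP) lies on the front face of the gripper's body, between the roots of the fingers; the fingertips stand 73 mm ahead of it and the grasp point (between the pads) lies 54 mm ahead of it; z points along the fingers, y is the line along which they close (so a half turn about z gives the same grasp; the last joint's range is limited). The gripper opens to 85 mm and grips with 20 to 120 N. Pads are 22 mm wide; open, the fingers measure 114 mm over their backs; the gripper's body (76 mm by 85 mm) begins 54 mm behind the grasp point. The pads swing forward as they close: fully open they stand 13 mm farther back than shut.
Start: joints at [-1.362, 0.332, -0.065, 1.46, 0.022, 1.35, -0.088], TCP at [0.144, 0.608, 0.304] pointing down, gripper open.
Joint ranges: [-2.6, 2.6], [-0.5, 2.12], [-1.47, 1.34], [0.16, 2.42], [-1.27, 4.41], [0.06, 2.06], [-2.6, 2.6]. Speed limits (rad/s): [2.22, 2.22, 2.79, 2.79, 3.14, 3.14, 3.14].

INTERFACE

Orientations are given as a unit quaternion [x, y, z, w].
In Python, from workcell import manip gives the robot as it stands.
- The arm moves only by the shell command python3 -m jog 'ROWS' [FORCE]. ROWS is JSON, a list of rows, each an object with "grip": the gripper command: -1 is fully open, 1 is shut, values between are in proportion; "slide": the shift along the tool's x, y, z in cm, a list of three; "yaw": the turn about the tool's z in rad. A call has 1 to 8 rows; each row shifts and turns the commanded pose from where the row before left it, along the tool's axes as they then stand; what a row does not reach is not made up. A row lasts 1/10 s, in which the tool goes at most 50 mm and 8.59 degrees, less where a joint would pass 70% of its speed; a pose out of reach is approached as far as the arm can. A call with a gripper value outside its range is refused whole. The fingers move at their own pace and stop on an object; FORCE is the grip in N (left out, the last holds). Time passes only in rows, so rows that do not move let the fingers close. It gives the time, the measured TCP pose, the force, the opening and the grip force at its end, in the units of the state.
- manip.get_obs(): the state, without advancing time (a new reading comes with each control period).
- manip.camera(name): name is "side" or "top"; returns the picture (384x512x3 uint8, blue, green, red); there is no depth.
- manip.calibration(name): a dict with "vfov" (degrees; the focal length in pixels is half the picture's height over the tangent of half this angle, whatever the lens; pixels are square), "cx", "cy" (the principal point, pixels), "camera_from_world" (4x4, takes a point from world to camera coordinates). Camera axes: x right, y down, z forward; pixel columns grow to the right and rows downward; lengths in m; the calibration is good to about 2 mm. A picture is of the moment at which its call begins. calibration takes no time and is no camera call.
- manip.hand_in(): hands the job in; it is judged then, once.
Trained networks look in the newest picture that a camera, given by its name, has taken for a name from the list of things; names that differ only in an ending like _2 or _b are one class to them, and where a whole thing is asked for, a point or a joint stands for the part that bears it (a point fixed in the world has none). Each returns a list of dicts, best first, with "conf" (0 to 1); they miss things now and then, are a little off and sometimes report something else, mostly with a low value. They report only what shows in the picture. A call takes as long as a camera call.
- manip.masks_of(thing, camera): "region" (384x512 bool, what is visible of it) and "centre" ([column, row] in pixels, amid what is visible of it).
The state is a dict: "clock": time; "joint_pos": joint angles; "joint_velocities": joint speeds; "tau": joint torques, N m; "position": TCP position; "ee_rot": TCP orientation; "ft_force": force on the tool from outside, world axes, zero at the start; "torque": the same for the moment, N m; "grip_width": opening from 0.0 (shut) to 1.0 (fully open); "grasp_force": force on a finger pad.
Only numpy, scipy, OpenCV 4.12 (cv2) and the standard library are available. Lean on these libraries where they do the work, as an engineer would, in place of code of your own. Each camera call takes 0.05 s, during which the arm holds its last target. There are 200 camera calls.

## Working session

There is one attempt and no reset: what is moved stays moved. The work goes in short steps, Python scripts to look and compute and a shell command to move; the robot and the scene stay as the last step left them, time stands still between calls to the robot, and variables do not carry over. Pictures are saved under pics/ and viewed, at most 10 in all, crops included, and the job is handed in when it is done.

```bash
mkdir -p pics; ls; python3 - <<'E'
from workcell import manip
import cv2,numpy as np
o=manip.get_obs();print(o)
for c in("side","top"):
    im=manip.camera(c);cv2.imwrite(f"pics/{c}0.png",im)
    k=manip.calibration(c);print(c,k)
    for t in("button_top","pull_grip","grip_centre","card_centre","mast","stamp","ink_pad","glue_stick"):
        for d in manip.masks_of(t,c)[:2]:
            m=d["region"];ys,xs=np.nonzero(m);print(t,round(d["conf"],2),np.round(d["centre"],1),m.sum(),xs.min(),xs.max(),ys.min(),ys.max())
E
```

```text
pics
{'clock': 0.0, 'joint_pos': array([-1.36157388,  0.33285006, -0.06473984,  1.46096586,  0.02159359,
        1.34991334, -0.0884623 ]), 'joint_velocities': array([ 0.00078864, -0.00170363, -0.00053416, -0.00168761, -0.00049664,
       -0.00080167, -0.0005569 ]), 'tau': array([-1.42902459e-04, -6.25432062e+01,  4.89755091e-02, -3.91620576e+01,
        1.62071380e-02,  9.54578281e-03,  1.18417967e-05]), 'position': array([0.14350627, 0.60800635, 0.30311787]), 'ee_rot': array([ 1.15604406e-01,  9.93295073e-01, -7.18180645e-04, -5.85563381e-05]), 'ft_force': array([ 0.55105634,  0.21363235, -0.50393699]), 'torque': array([-0.03169302,  0.01779285,  0.00445587]), 'grasp_force': 0.0, 'grip_width': 1.0011641251738164}
side {'vfov': 46.018954468844484, 'cx': 245.3042406972853, 'cy': 192.44145170984012, 'camera_from_world': array([[ 0.63867512, -0.76947133,  0.00282238, -0.31270378],
       [-0.52072705, -0.4349075 , -0.73464196,  0.40371034],
       [ 0.5665134 ,  0.46772785, -0.67844914,  0.72258878],
       [ 0.        ,  0.        ,  0.        ,  1.        ]])}
button_top 0.47 [196.2 
[... 588 characters left out ...]
'cx': 257.8121108345074, 'cy': 190.7494343896488, 'camera_from_world': array([[-0.00762854, -0.99990147,  0.01178359,  0.0637698 ],
       [-0.9972073 ,  0.00673145, -0.07437931,  0.55995556],
       [ 0.07429266, -0.01231809, -0.9971604 ,  1.01807114],
       [ 0.        ,  0.        ,  0.        ,  1.        ]])}
button_top 0.45 [251.  235.1] 52 244 252 234 241
pull_grip 0.69 [249. 211.] 131 244 254 209 222
grip_centre 0.45 [250.9 219.5] 174 243 255 209 223
card_centre 0.7 [252.  191.5] 214 229 273 191 208
mast 0.78 [252.2 217.5] 2555 227 273 188 248
stamp 0.62 [197.  206.7] 129 191 207 201 211
ink_pad 0.76 [204.3 178.2] 706 190 222 167 191
glue_stick 0.42 [301.  225.4] 123 293 306 220 230
```

```bash
python3 - <<'E'
import cv2
a=cv2.imread("pics/side0.png");b=cv2.imread("pics/top0.png")
cv2.imwrite("pics/side_c.png",cv2.resize(a[140:300,140:340],None,fx=4,fy=3.75,interpolation=2)[:600,:800])
cv2.imwrite("pics/top_c.png",cv2.resize(b[130:280,150:350],None,fx=4,fy=4,interpolation=2))
E
```

```text
(no output)
```

View pics/side_c.png

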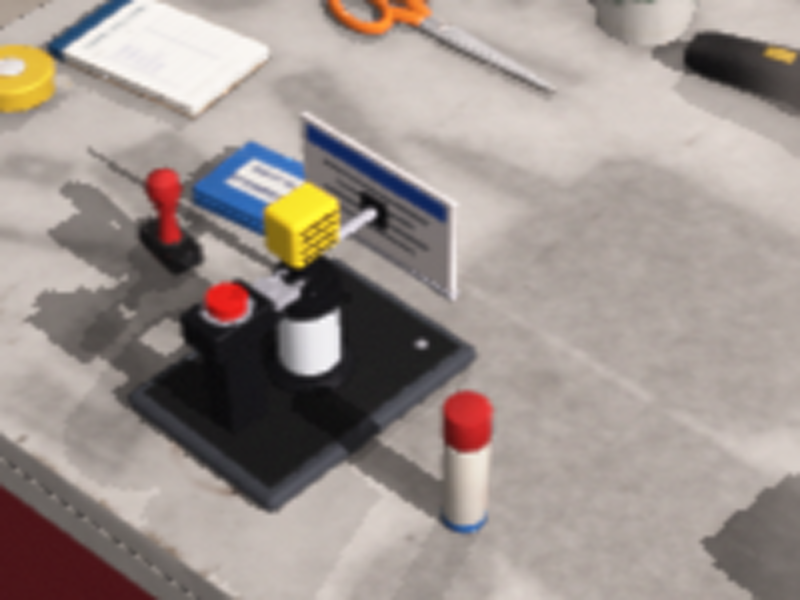

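View pics/top_c.png

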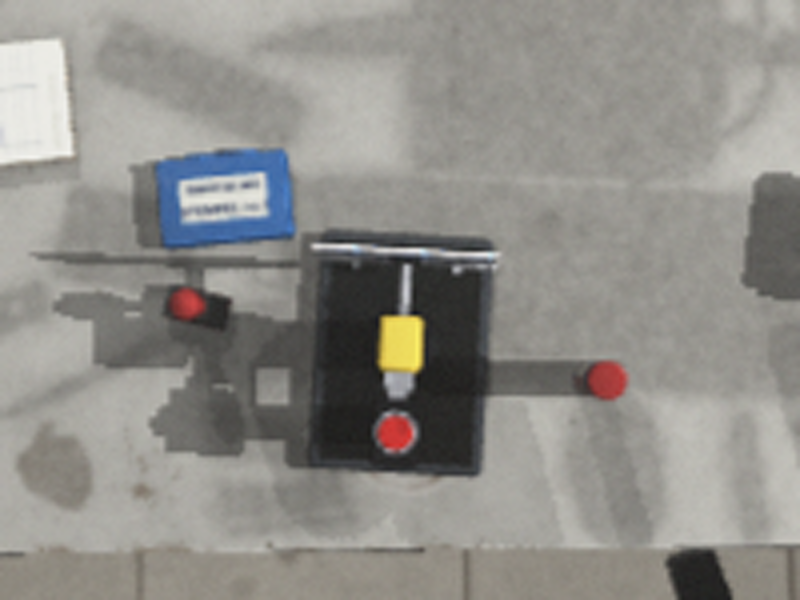

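The side crop shows the mast with the red button (full-image ≈197,219) and the yellow grip (≈216,200), with the glue stick to the right and the stamp and pad to the left. In the top view the button is at ≈(249,238) and the grip at ≈(250,216). Next I fit the mast pose.

```bash
cat > h.py <<'E'
import numpy as np
from workcell import manip
def proj(P,c):
    k=manip.calibration(c);T=np.array(k["camera_from_world"]);p=T[:3,:3]@P+T[:3,3]
    f=192/np.tan(np.radians(k["vfov"]/2));return np.array([f*p[0]/p[2]+k["cx"],f*p[1]/p[2]+k["cy"]])
def W(s,l):
    c,n=np.cos(s[2]),np.sin(s[2]);return np.array([s[0]+c*l[0]-n*l[1],s[1]+n*l[0]+c*l[1],l[2]])
E
python3 - <<'E'
from h import *
from scipy.optimize import least_squares
obs=[("top",(-.055,0,.116),(249,238.2)),("top",(0,0,.148),(250.2,215.7)),("top",(-.088,.06,.016),(228,245.8)),("top",(-.088,-.06,.016),(269.5,248.3)),("top",(.078,-.06,.016),(273.7,190)),
("side",(-.055,0,.116),(197,219.3)),("side",(0,0,.131),(215.8,200)),("side",(-.088,.06,.016),(173.3,245.3)),("side",(-.088,-.06,.016),(207.5,272.5)),("side",(.078,-.06,.016),(258.5,232))]
for cs in(("top","side"),("top",),("side",)):
    O=[o for o in obs if o[0] in cs]
    f=lambda s:np.concatenate([proj(W(s,l),c)-p for c,l,p in O])
    r=least_squares(f,[.55,.05,0],loss="soft_l1");print(cs,r.x,r.fun.size,np.round(f(r.x).reshape(-1,2),1).tolist())
    s=r.x;print("btn",W(s,(-.055,0,.116)),"grip",W(s,(0,0,.131)))
E
```

```text
('top', 'side') [ 0.49098408  0.08103894 -0.06582381] 20 [[-0.4, -0.2], [-0.4, -0.0], [-1.6, 1.2], [0.7, 1.2], [-0.1, -0.8], [0.2, -0.3], [0.4, 0.3], [-2.0, -0.9], [0.5, 1.9], [2.4, -0.0]]
btn [0.43610319 0.08465664 0.116     ] grip [0.49098408 0.08103894 0.131     ]
('top',) [ 0.49151596  0.08008177 -0.07183344] 10 [[-0.2, -0.5], [-0.0, -0.3], [-1.4, 0.8], [0.9, 1.1], [0.4, -0.9]]
btn [0.4366578  0.08402921 0.116     ] grip [0.49151596 0.08008177 0.131     ]
('side',) [ 0.49054025  0.08223539 -0.05567246] 10 [[-0.2, -0.4], [-0.2, 0.2], [-2.5, -0.7], [0.4, 1.8], [1.8, -0.5]]
btn [0.43562546 0.0852958  0.116     ] grip [0.49054025 0.08223539 0.131     ]
```

```bash
python3 -m jog '[{"grip":1,"slide":[0,0,0],"yaw":-0.083},{"grip":1,"slide":[0,0,0],"yaw":-0.083},{"grip":1,"slide":[-2,-3.1,0],"yaw":0},{"grip":1,"slide":[-2,-3.1,0],"yaw":0},{"grip":1,"slide":[-2,-3.1,0],"yaw":0},{"grip":1,"slide":[-2,-3.1,0],"yaw":0},{"grip":1,"slide":[-2,-3.1,0],"yaw":0},{"grip":1,"slide":[-2,-3.1,0],"yaw":0}]' 40
python3 -m jog '[{"grip":1,"slide":[-2,-3.1,0],"yaw":0},{"grip":1,"slide":[-2,-3.1,0],"yaw":0},{"grip":1,"slide":[-2,-3.1,0],"yaw":0},{"grip":1,"slide":[-2,-3.1,0],"yaw":0},{"grip":1,"slide":[-2,-3.1,0],"yaw":0},{"grip":1,"slide":[-2,-3.1,0],"yaw":0},{"grip":1,"slide":[0,0,0],"yaw":0}]'
```

```text
clock: 1.7
position: [0.2517, 0.4134, 0.3041]
ee_rot: [0.033, 0.999, 0.0, 0.0]
ft_force: [-0.1, 0.7, 1.4]
grip_width: 0.001
grasp_force: 0.0
clock: 2.4
position: [0.3607, 0.2173, 0.3043]
ee_rot: [0.036, 0.999, 0.0, 0.0]
ft_force: [-0.8, 0.8, -0.0]
grip_width: 0.0
grasp_force: 0.0
```

```bash
python3 -m jog '[{"grip":1,"slide":[-2.1,-3.2,0],"yaw":0},{"grip":1,"slide":[-2.1,-3.2,0],"yaw":0},{"grip":1,"slide":[-2.1,-3.2,0],"yaw":0},{"grip":1,"slide":[-2.1,-3.2,0],"yaw":0},{"grip":1,"slide":[0,0,3],"yaw":0},{"grip":1,"slide":[0,0,3],"yaw":0},{"grip":1,"slide":[0,0,3],"yaw":0},{"grip":1,"slide":[0,0,0],"yaw":0}]'
python3 - <<'E'
from workcell import manip
import cv2
a=manip.camera("side");b=manip.camera("top")
cv2.imwrite("pics/p1.png",cv2.resize(cv2.hconcat([a[130:290,130:290],b[130:290,170:330]]),None,fx=2.5,fy=2.5,interpolation=2))
E
```

```text
clock: 3.2
position: [0.4321, 0.0879, 0.211]
ee_rot: [0.033, 0.999, -0.001, -0.003]
ft_force: [-2.0, -0.1, 0.0]
grip_width: 0.005
grasp_force: 0.0
```

View pics/p1.png

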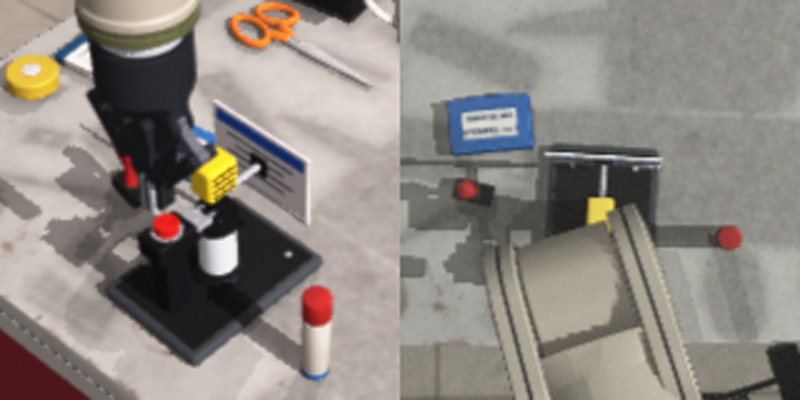

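The gripper is above the button: its tips are at about (189,212) full-image and the button at (196,221). I'll compare that with the projection.

```bash
python3 - <<'E'
from h import *
o=manip.get_obs();p=o["position"];print(p,o["ft_force"])
for z in(.073,.06): print(proj(p-[0,0,z],"side"))
print(proj(np.array([.436,.0846,.116]),"side"))
E
```

```text
[0.43408473 0.088412   0.21458776] [-0.51788584 -0.3265692   0.11949519]
[194.29602305 209.8588733 ]
[193.8172308  205.25738057]
[197.19400462 219.00192808]
```

```bash
python3 -m jog '[{"grip":1,"slide":[-0.2,-0.35,1.5],"yaw":0},{"grip":1,"slide":[0,0,0],"yaw":0},{"grip":1,"slide":[0,0,0],"yaw":0}]'
python3 - <<'E'
from h import *
import cv2
a=manip.camera("side");p=manip.get_obs()["position"];print(p,proj(p-[0,0,.073],"side"))
cv2.imwrite("pics/p2.png",cv2.resize(a[165:245,150:250],None,fx=7,fy=7,interpolation=2))
E
```

```text
clock: 3.6
position: [0.4363, 0.0848, 0.2003]
ee_rot: [0.033, 0.999, 0.0, 0.001]
ft_force: [-0.3, 0.3, -0.8]
grip_width: -0.0
grasp_force: 0.0
[0.43630353 0.08487181 0.20027766] [196.81892394 215.02034594]
```

View pics/p2.png

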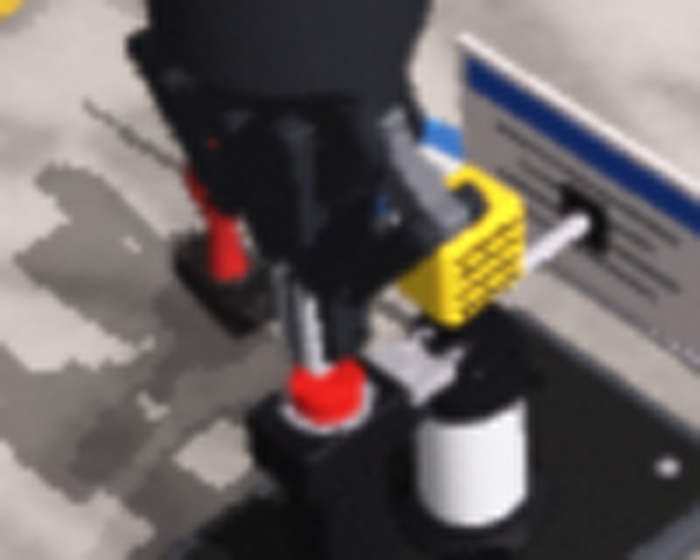

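The tips sit just above the button and centred on it. I'll press in small steps.

```bash
python3 -m jog '[{"grip":1,"slide":[0,0,0.9],"yaw":0},{"grip":1,"slide":[0,0,0.3],"yaw":0},{"grip":1,"slide":[0,0,0.3],"yaw":0},{"grip":1,"slide":[0,0,0],"yaw":0},{"grip":1,"slide":[0,0,0],"yaw":0}]'
python3 -m jog '[{"grip":1,"slide":[0,0,0.2],"yaw":0},{"grip":1,"slide":[0,0,0],"yaw":0},{"grip":1,"slide":[0,0,0],"yaw":0}]'
python3 -m jog '[{"grip":1,"slide":[0,0,0.2],"yaw":0},{"grip":1,"slide":[0,0,0],"yaw":0},{"grip":1,"slide":[0,0,0],"yaw":0}]'
```

```text
clock: 4.15
position: [0.4355, 0.0844, 0.1837]
ee_rot: [0.033, 0.999, -0.0, -0.0]
ft_force: [-0.4, -0.4, 0.3]
grip_width: -0.004
grasp_force: 0.1
clock: 4.45
position: [0.4356, 0.0844, 0.1817]
ee_rot: [0.033, 0.999, -0.0, -0.0]
ft_force: [-1.1, -0.8, 1.0]
grip_width: 0.002
grasp_force: 0.5
clock: 4.75
position: [0.4357, 0.0844, 0.1814]
ee_rot: [0.033, 0.999, 0.0, -0.0]
ft_force: [-12.3, -3.2, 27.6]
grip_width: 0.001
grasp_force: 13.8
```

```bash
python3 -m jog '[{"grip":1,"slide":[0,0,-2],"yaw":0},{"grip":-1,"slide":[0,0,-3],"yaw":0},{"grip":-1,"slide":[0,0,-3],"yaw":0},{"grip":-1,"slide":[-2.8,0,0],"yaw":0},{"grip":-1,"slide":[-2.7,0,0],"yaw":0},{"grip":-1,"slide":[0,0,0],"yaw":0},{"grip":-1,"slide":[0,0,0],"yaw":0},{"grip":-1,"slide":[0,0,0],"yaw":0}]'
python3 - <<'E'
from h import *
import cv2
a=manip.camera("side");o=manip.get_obs();print(o["position"],o["ee_rot"],o["grip_width"])
cv2.imwrite("pics/p3.png",cv2.resize(a[155:255,150:260],None,fx=6,fy=6,interpolation=2))
for t in("button_top","grip_centre"):
    for d in manip.masks_of(t,"side")[:1]: print(t,d["conf"],d["centre"])
print(proj(np.array([.436,.0846,.109]),"side"))
E
```

```text
clock: 5.55
position: [0.4899, 0.0808, 0.2595]
ee_rot: [0.033, 0.999, -0.0, -0.0]
ft_force: [-0.2, 0.1, -0.0]
grip_width: 0.999
grasp_force: 0.0
[0.48993762 0.08087198 0.25968351] [ 3.27784952e-02  9.99462579e-01  9.46240290e-05 -3.37097374e-04] 1.0009408537500348
button_top 0.63 [195.2, 223.6]
grip_centre 0.86 [216.1, 204.2]
[197.42876552 221.35313123]
```

View pics/p3.png

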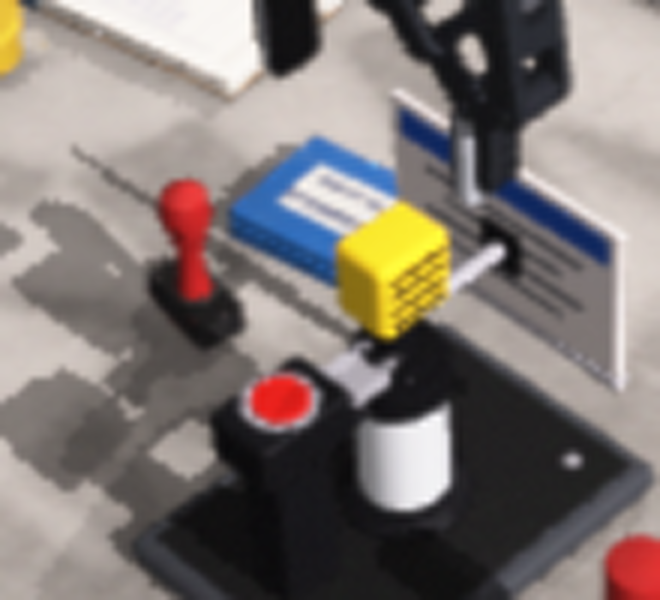

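The button is fully down, flush at about (197,222), and the open fingers straddle the grip. I'll descend and grasp.

```bash
python3 -m jog '[{"grip":-1,"slide":[-0.1,0,2.5],"yaw":0},{"grip":-1,"slide":[0,0,2.5],"yaw":0},{"grip":-1,"slide":[0,0,2.1],"yaw":0},{"grip":-1,"slide":[0,0,0],"yaw":0},{"grip":1,"slide":[0,0,0],"yaw":0},{"grip":1,"slide":[0,0,0],"yaw":0},{"grip":1,"slide":[0,0,0],"yaw":0},{"grip":1,"slide":[0,0,0],"yaw":0}]' 70
python3 -m jog '[{"grip":1,"slide":[0,0,0],"yaw":0},{"grip":1,"slide":[0,0,0],"yaw":0},{"grip":1,"slide":[0,0,0],"yaw":0},{"grip":1,"slide":[0,0,0],"yaw":0}]'
```

```text
clock: 6.5
position: [0.492, 0.081, 0.1897]
ee_rot: [0.033, 0.999, 0.0, 0.001]
ft_force: [0.1, 2.5, 3.7]
grip_width: 0.33
grasp_force: 2.3
clock: 6.9
position: [0.4922, 0.0818, 0.1899]
ee_rot: [0.032, 0.999, 0.001, 0.001]
ft_force: [-1.8, 3.7, 4.5]
grip_width: 0.297
grasp_force: 69.0
```

```bash
python3 -m jog '[{"grip":1,"slide":[0,0,-0.8],"yaw":0},{"grip":1,"slide":[0,0,-0.8],"yaw":0},{"grip":1,"slide":[0,0,-0.8],"yaw":0},{"grip":1,"slide":[0,0,-0.8],"yaw":0},{"grip":1,"slide":[0,0,-0.8],"yaw":0},{"grip":1,"slide":[0,0,-0.8],"yaw":0},{"grip":1,"slide":[0,0,0],"yaw":0}]'
python3 -m jog '[{"grip":1,"slide":[0,0,-0.8],"yaw":0},{"grip":1,"slide":[0,0,-0.8],"yaw":0},{"grip":1,"slide":[0,0,-0.8],"yaw":0},{"grip":1,"slide":[0,0,-0.8],"yaw":0},{"grip":1,"slide":[0,0,-0.8],"yaw":0},{"grip":1,"slide":[0,0,-0.8],"yaw":0},{"grip":1,"slide":[0,0,0],"yaw":0}]'
```

```text
clock: 7.6
position: [0.4918, 0.0815, 0.2377]
ee_rot: [0.033, 0.999, 0.001, 0.001]
ft_force: [1.5, 4.7, -4.3]
grip_width: 0.291
grasp_force: 69.0
clock: 8.3
position: [0.4916, 0.0815, 0.2849]
ee_rot: [0.033, 0.999, 0.0, 0.0]
ft_force: [2.9, 6.0, -8.5]
grip_width: 0.292
grasp_force: 69.5
```

```bash
python3 -m jog '[{"grip":1,"slide":[0,0,-0.8],"yaw":0},{"grip":1,"slide":[0,0,-0.8],"yaw":0},{"grip":1,"slide":[0,0,-0.8],"yaw":0},{"grip":1,"slide":[0,0,0],"yaw":0},{"grip":1,"slide":[0,0,0],"yaw":0}]'
python3 -m jog '[{"grip":1,"slide":[0,0,-0.2],"yaw":0},{"grip":1,"slide":[0,0,0],"yaw":0},{"grip":1,"slide":[0,0,0],"yaw":0}]'
```

```text
clock: 8.8
position: [0.4915, 0.0815, 0.3081]
ee_rot: [0.033, 0.999, 0.0, -0.0]
ft_force: [4.2, 5.4, -10.3]
grip_width: 0.294
grasp_force: 69.5
clock: 9.1
position: [0.4915, 0.0815, 0.31]
ee_rot: [0.033, 0.999, 0.0, -0.0]
ft_force: [4.4, 4.6, -9.1]
grip_width: 0.294
grasp_force: 69.4
```

```bash
python3 -m jog '[{"grip":1,"slide":[0,0,-0.2],"yaw":0},{"grip":1,"slide":[0,0,0],"yaw":0},{"grip":1,"slide":[0,0,0],"yaw":0}]' 100
```

```text
clock: 9.4
position: [0.4911, 0.0815, 0.3104]
ee_rot: [0.033, 0.999, -0.0, -0.001]
ft_force: [7.5, 7.3, -22.1]
grip_width: 0.289
grasp_force: 101.4
```

```bash
python3 -m jog '[{"grip":1,"slide":[0,0,-0.1],"yaw":0},{"grip":1,"slide":[0,0,0],"yaw":0},{"grip":1,"slide":[0,0,0],"yaw":0}]'
python3 - <<'E'
from h import *
import cv2
a=manip.camera("side");b=manip.camera("top");o=manip.get_obs();print(o["position"],o["ft_force"])
cv2.imwrite("pics/p4.png",cv2.resize(cv2.hconcat([a[90:290,140:300],b[90:290,160:320]]),None,fx=2.5,fy=2.5,interpolation=2))
print(proj(np.array([.491,.081,.251]),"side"))
E
```

```text
clock: 9.7
position: [0.4909, 0.0815, 0.3105]
ee_rot: [0.033, 0.999, -0.001, -0.001]
ft_force: [10.1, 6.7, -30.2]
grip_width: 0.285
grasp_force: 100.5
[0.49093363 0.08151327 0.31045684] [  9.89692867   6.49461958 -29.72119769]
[213.68263591 155.16738722]
```

View pics/p4.png

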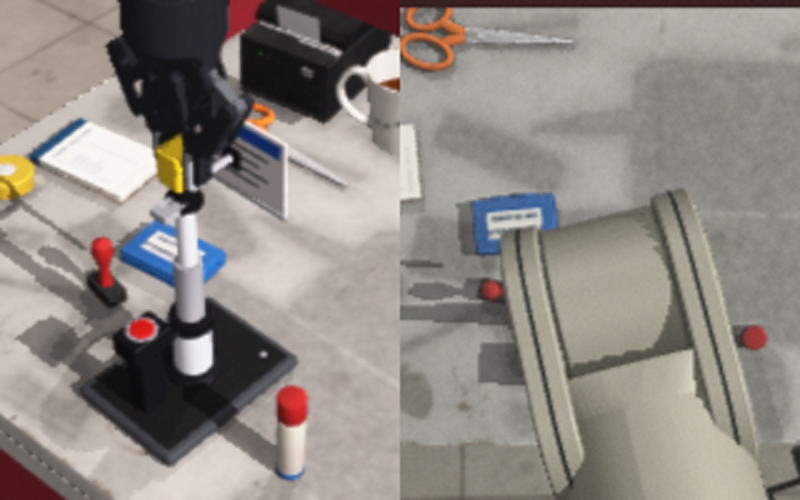

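The mast is fully extended, with the grip at about (212,157) against the predicted (214,155). The button is down, the bystanders haven't moved, and the firm pull shows it is at the second stop. Handing in.

```bash
python3 -c "
from workcell import manip
print(manip.hand_in())"
```

```text
the job is handed in; nothing more can be done
None
```

I pressed the release button fully down, then pulled the mast up to its second stop. I handed the job in at about 10 s with the gripper still holding the yellow grip; the stamp, ink pad and glue stick are still standing where they were.

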